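Slide a fuller die into the press bed until it drops home

TASK

Pick up the die that has a single upright ridge, lay it flat on the open end of the steel die bed with its ridge along the bed, and slide it in under the side rails until it drops flat into the pocket, then let go of it. How far along the bed the pocket lies is not known, so feel for the drop, press and push only gently (never leaning the die on the bed or on the pocket's end with more than 30 N) and stop once the die is home. Leave everything else on the bench where it is.

Things in the scene. Friction and masses are not known exactly. Their poses are not given: they have to be found in the camera images.
- fuller_die: Plain oiled steel die to be loaded, 0.48 to 0.78 kg. Foot plate 60 (x) by 70 (y) by 10 mm; one central upright ridge 16 mm thick (x), 56 mm long (y), its round top 55 mm above the underside. Origin: centre of the underside, z up. Either end may go first. It stands upright in one of three places on the bench, right (-y) of the bed, among two other dies.
- bed: Fixed steel die bed on the bench, 120 (x) by 340 mm (y=-160 to +180), 48 mm high. Origin on the bench top, z up; +y is the sliding direction. A channel with lipped side rails holds a pocket 5 mm deep, 73 mm long in y, as wide as the channel, floor at z=19.5. It is in a bolster clamped anywhere along the bed, unmeasured: pocket centre between y=+30 and +100 mm. A die at home has its origin at z=19.5.
- open_end (a point): Point at x=0, y=-115, z=25 mm of the bed, on the flat top of its open end: no walls from y=-160 to -80. From y=-78 to -45 a flared mouth, 13 mm high, narrows from x=+-43 to +-32 mm. Lay the die here.
- mouth (a point): Point at x=0, y=-45, z=24.5 mm of the bed, where the channel starts. Side walls at x=+-32 mm; lips reach in to x=+-22 mm, undersides at z=42, tops at z=48 mm (screw heads to 52 mm at x=+-44), so a foot plate can only slide in below the lips from the open end while the ridge stands up between them. The way is at z=24.5 mm.
- channel_end (a point): Point at x=0, y=+170, z=24.5 mm of the bed: the stop wall, 48 mm high, that closes the channel. Oiled ways: sliding the die takes 1 to 3 N. Pushed by its ridge and free to sink, it dips nose first, then drops wholly into the pocket by its own weight and is stopped by the pocket's far wall. A die held up in a firm grip can pass over the pocket.
- twin_die: Bystander, loose: the die with two parallel ridges; same foot plate 60 by 70 by 10 mm, two parallel ridges 12 mm thick, 38 mm high overall; origin under its centre.
- vee_die: Bystander, loose: the die with the V groove; same foot plate, block with a V groove along y, 40 mm high overall; origin under its centre.
- hammer: Bystander, loose: the hammer; wooden handle, 300 mm long, lying; origin under its middle.
- brush: Bystander, loose: the wire brush; 200 mm long, lying along its x.
- tin: Bystander, loose: the tin; upright, 70 mm across, 70 mm high.
- mug: Bystander, loose: the mug; white, 80 mm across, 85 mm high.
- bar_end: Bystander, loose: the square bar end; 160 by 22 by 22 mm, lying along its x.
There are look-alikes about, which are no part of the job. Leave any green look-alike of the fuller_die alone.

How it is judged:
On the way:
1. the fuller die lies flat on the open end of the bed, not yet in the channel (its origin more than 85 mm to the -y side of the bed's origin) (y of fuller_die in the frame of bed between -0.17 and -0.085 m and x of fuller_die in the frame of bed between -0.02 and 0.02 m and z of fuller_die in the frame of bed between 0.022 and 0.0275 m and angle between fuller_die's own z axis and vertical below 0.05 rad), for 0.1 s.
At the end, for the whole second after the job is handed in: The fuller die lies flat in the pocket of the bed (origin within 2 mm of the pocket floor height of 19.5 mm, in the channel between y=+20 and +110 mm of the bed, tilted under 0.03 rad), released and at rest (z of fuller_die in the frame of bed between 0.017 and 0.0215 m and y of fuller_die in the frame of bed between 0.02 and 0.11 m and x of fuller_die in the frame of bed between -0.005 and 0.005 m and angle between fuller_die's own z axis and vertical below 0.03 rad and linear speed of fuller_die below 0.01 m/s); the robot touches nothing.
It fails at once if inside the channel the die is pressed on the bed with more than 30 N while it stands still (the brief knock of its own drop does not count), or with more than 80 N at any time ((y of fuller_die in the frame of bed above -0.05 m and contact force between fuller_die and bed above 30 N and linear speed of fuller_die below 0.005 m/s and angular speed of fuller_die below 0.08 rad/s) or contact force between fuller_die and bed above 80 N).
It fails at once if one of the other things on the bench (other dies, hammer, brush, tin, mug, bar end) is moved more than 25 mm (distance of any of twin_die, vee_die, hammer, brush, tin, mug, bar_end from where it was at the start of the episode above 0.025 m).
It also fails if it takes over 61 s, if anything falls off the work surface, if the arm or the gripper's body presses on something with over 40 N, if the wrist force passes 120 N, or if a joint passes its speed limit or range.

ROBOT

A 7-joint arm with a two-finger parallel gripper is mounted at the origin on the work surface. World frame = base frame: x ahead of the robot, y to its left, z up, the work surface at z = 0. Lengths are in m, angles in rad, forces in N, time in s.
With the tool pointing down it reaches from about 0.4 to 0.85 m from the base axis. Payload 10.4 kg.
Tool frame: the origin (TCP) lies at the very end of the fingers, on their centre line; the grasp point (between the pads) lies 19 mm behind it; z points along the fingers, x is the direction in which the jaws open and shut, and the axes are right-handed (so a half turn about z gives the same grasp; the last joint's range is limited). The gripper opens to 87 mm and grips with 3 to 60 N. Pads are 19 mm wide; open, the fingers measure 117 mm over their backs; the gripper's body (75 mm by 190 mm) begins 51 mm behind the grasp point.
Start: joints at [-1.185, 0.332, -0.065, 1.46, 0.022, 1.35, -0.088], TCP at [0.248, 0.574, 0.223] pointing down, gripper open.
Joint ranges: [-2.6, 2.6], [-0.5, 2.12], [-1.47, 1.34], [0.16, 2.42], [-1.27, 4.41], [0.06, 2.06], [-2.6, 2.6]. Speed limits (rad/s): [2.22, 2.22, 2.79, 2.79, 3.14, 3.14, 3.14].

INTERFACE

Orientations are given as a unit quaternion [x, y, z, w].
In Python, from workcell import manip gives the robot as it stands.
- The arm moves only by the shell command python3 -m pendant 'ROWS'. ROWS is JSON, a list of rows, each an object of numbers: "hand": the opening, from 0 (shut) to 1 (fully open); "tx", "ty", "tz": the shift along the world's x, y, z in cm; "wx", "wy", "wz": the turn, a rotation vector about the world's x, y, z in rad. A call has 1 to 20 rows; each row shifts and turns the pose as measured when the row begins; what a row does not reach is not made up. A row lasts 1/12 s, in which the tool goes at most 41.7 mm and 7.16 degrees, less where a joint would pass 70% of its speed; a pose out of reach is approached as far as the arm can. A call is refused whole if a number of a shift passes 4.17 or a number of a turn 0.125, either way. A call with a gripper value outside its range is refused whole. The fingers move at their own pace and stop on an object; the grip force is fixed at half the most. Time passes only in rows, so rows that do not move let the fingers close. It gives the time, the measured TCP pose, the force and the opening at its end, in the units of the state.
- manip.sense(): the state, without advancing time (a new reading comes with each control period).
- manip.camera(name): name is "side" or "top" or "wrist"; returns (picture, depth): 400x640x3 uint8, blue, green, red; 400x640 float32, m along the optical axis (not along the pixel's ray), 0 where there is no reading.
- manip.camera_params(name): a dict with "K" (3x3 intrinsics, pixels), "rvec" (rotation vector, rad) and "tvec" (3), from world to camera coordinates, as OpenCV has them; the wrist camera has in their place "hand_eye" (4x4, takes a point from camera to tool coordinates, whose origin is the TCP and whose axes are the tool frame's). Camera axes: x right, y down, z forward; pixel columns grow to the right and rows downward; lengths in m; the calibration is good to about 2 mm. A picture is of the moment at which its call begins: read the wrist's pose just before it. camera_params takes no time and is no camera call.
- manip.hand_in(): hands the job in, once; it reports no verdict.
The state is a dict: "t": time; "joints": joint angles; "joint_velocities": joint speeds; "tau": joint torques, N m; "position": TCP position; "tcp_rot": TCP orientation; "contact_force": force on the tool from outside, world axes, zero at the start; "ft_torque": the same for the moment, N m; "gripper_width": finger opening in m.
Only numpy, scipy, OpenCV 4.12 (cv2) and the standard library are available. Lean on these libraries where they do the work, as an engineer would, in place of code of your own. Each camera call takes 0.05 s, during which the arm holds its last target. There are 200 camera calls.

## Working session

There is one attempt and no reset: what is moved stays moved. The work goes in short steps, Python scripts to look and compute and a shell command to move; the robot and the scene stay as the last step left them, time stands still between calls to the robot, and variables do not carry over. Pictures are saved under pics/ and viewed, about 8 in all and at most 12, crops included, and the job is handed in when it is done.

```bash
mkdir -p pics; cat > h.py <<'E'
import numpy as np,cv2
from scipy.spatial.transform import Rotation as R
from workcell import manip
def pose():
    s=manip.sense();T=np.eye(4);T[:3,:3]=R.from_quat(s["tcp_rot"]).as_matrix();T[:3,3]=s["position"];return T
def grab(n,name=None):
    T=pose();im,d=manip.camera(n);p=manip.camera_params(n)
    if n=="wrist": W=T@np.array(p["hand_eye"])
    else:
        C=np.eye(4);C[:3,:3]=cv2.Rodrigues(np.array(p["rvec"],float))[0];C[:3,3]=np.ravel(p["tvec"]);W=np.linalg.inv(C)
    if name: cv2.imwrite(f"pics/{name}.png",im); np.savez(f"pics/{name}.npz",im=im,d=d,W=W,K=p["K"])
    return im,d,W,np.array(p["K"])
def cloud(d,W,K):
    v,u=np.mgrid[:d.shape[0],:d.shape[1]]
    P=np.stack([(u-K[0,2])/K[0,0]*d,(v-K[1,2])/K[1,1]*d,d],-1)
    P=P@W[:3,:3].T+W[:3,3];P[d==0]=np.nan;return P
def load(n):
    z=np.load(f"pics/{n}.npz");return z["im"],z["d"],z["W"],z["K"]
E
python3 - <<'E'
from h import *
a=grab("top","top0")
b=grab("side","side0")
for x in (a,b): print(x[2].round(3),x[3].round(1))
print(manip.sense())
E
```

```text
[[-0.008 -0.984  0.176  0.331]
 [-1.     0.01   0.013 -0.003]
 [-0.015 -0.176 -0.984  1.322]
 [ 0.     0.     0.     1.   ]] [[444.9   0.  319.1]
 [  0.  444.9 202.5]
 [  0.    0.    1. ]]
[[ 0.777 -0.336  0.533 -0.181]
 [-0.63  -0.41   0.66  -0.9  ]
 [-0.003 -0.848 -0.53   0.806]
 [ 0.     0.     0.     1.   ]] [[465.6   0.  315.9]
 [  0.  465.6 193.4]
 [  0.    0.    1. ]]
{'t': 0.1, 'joints': array([-1.18460818,  0.33280384, -0.0647015 ,  1.46082318,  0.02156885,
        1.34991736, -0.0884675 ]), 'joint_velocities': array([ 3.34469370e-04, -8.24987361e-04, -9.15755330e-04, -3.24399516e-03,
       -3.21644853e-04, -8.86981433e-04,  2.40955434e-05]), 'tau': array([ 1.78409060e-03, -6.24546003e+01,  2.48618791e-02, -3.90713954e+01,
       -6.13780017e-02,  3.67897656e-02,  1.11536897e-04]), 'position': array([0.24829367, 0.57319443, 0.22185283]), 'tcp_rot': array([ 8.35899290e-01,  5.48882484e-01, -5.18655103e-04,  3.55882555e-04]), 'contact_force': array([-0.7738971 ,  0.46375692,  0.5619718 ]), 'ft_torque': array([-0.00430409, -0.04643877,  0.03777522]), 'gripper_width': 0.0868488790544905}
```

View pics/top0.png

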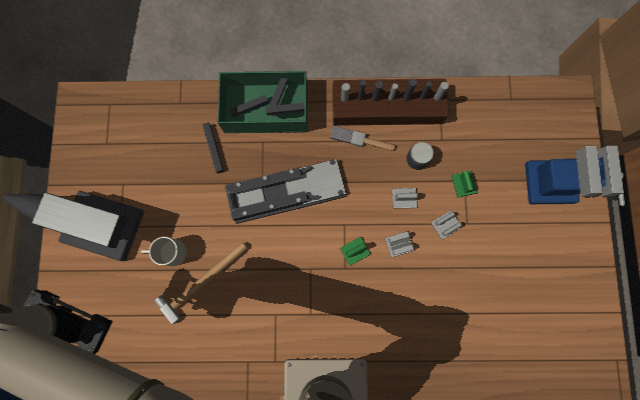

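View pics/side0.png

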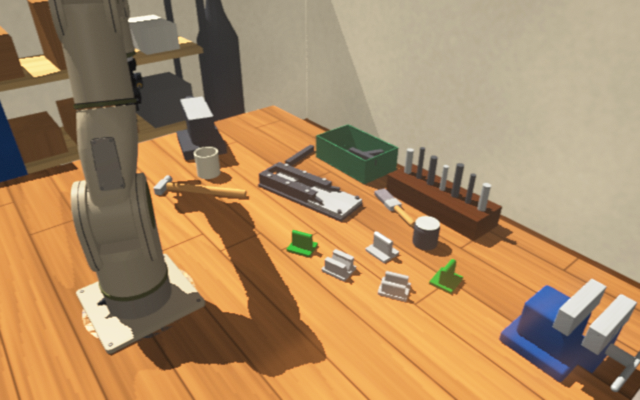

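The two views show three grey dies at top pixels (405,198), (400,243) and (447,225). The green look-alikes are at (464,183) and (355,250). In the side view, the grey one at (381,246) looks single-ridged. The bed's open end is at top (325,180), and the channel runs left. I'll check the choice in a close crop and measure.

```bash
python3 - <<'E'
from h import *
im,d,W,K=load("top0");im2,d2,W2,K2=load("side0")
c=np.hstack([cv2.resize(im[160:270,330:490],None,fx=2.5,fy=2.5,interpolation=2)[:275,:400],cv2.resize(im2[220:310,280:440],None,fx=2.5,fy=2.5,interpolation=2)[:225].copy() if 0 else cv2.resize(im2[215:325,280:440],(400,275),interpolation=2)])
cv2.imwrite("pics/crop1.png",c)
P=cloud(d,W,K)
for (u,v) in [(405,198),(400,243),(447,225),(464,183),(355,250),(325,180),(421,155)]:
    Q=P[v-18:v+19,u-18:u+19].reshape(-1,3);Q=Q[Q[:,2]>0.006]
    print(u,v,Q.mean(0).round(3),Q.max(0).round(3),Q.min(0).round(3))
# bed
Q=P[155:228,220:352].reshape(-1,3);m=(Q[:,2]>0.015)&(Q[:,2]<0.07);Q=Q[m]
r=cv2.minAreaRect((Q[:,:2]*1000).astype(np.float32));print(r, cv2.boxPoints(r).round(1),len(Q))
Q=P[180:215,385:425].reshape(-1,3);print("ridge",Q[Q[:,2]>0.04].round(3))
Q=Q[Q[:,2]>0.006];r=cv2.minAreaRect((Q[:,:2]*1000).astype(np.float32));print(r)
E
```

```text
405 198 [ 0.575 -0.238  0.023] [ 0.629 -0.19   0.059] [ 0.548 -0.275  0.006]
400 243 [ 0.438 -0.218  0.026] [ 0.489 -0.168  0.045] [ 0.395 -0.268  0.006]
447 225 [ 0.495 -0.359  0.02 ] [ 0.535 -0.318  0.042] [ 0.455 -0.415  0.006]
464 183 [ 0.615 -0.417  0.024] [ 0.661 -0.369  0.061] [ 0.569 -0.471  0.006]
355 250 [ 0.42  -0.089  0.021] [ 0.476 -0.046  0.059] [ 0.379 -0.141  0.006]
325 180 [ 0.628 -0.001  0.025] [0.689 0.051 0.046] [ 0.572 -0.057  0.007]
421 155 [ 0.693 -0.281  0.059] [ 0.76  -0.241  0.077] [ 0.656 -0.337  0.006]
((639.3803100585938, 128.29150390625), (197.77194213867188, 352.2373352050781), 12.557543754577637) [[504.6 278.7]
 [581.2 -65.1]
 [774.2 -22.1]
 [697.6 321.7]] 4184
ridge [[ 0.584 -0.212  0.047]
 [ 0.584 -0.215  0.047]
 [ 0.584 -0.218  0.047]
 [ 0.583 -0.221  0.051]
 [ 0.582 -0.223  0.056]
 [ 0.583 -0.226  0.054]
 [ 0.583 -0.229  0.052]
 [ 0.583 -0.232  0.052]
 [ 0.582 -0.234  0.055]
 [ 0.583 -0.238  0.052]
 [ 0.583 -0.241  0.052]
 [ 0.584 -0.244  0.048]
 [ 0.583 -0.247  0.05 ]
 [ 0.583 -0.249  0.053]
 [ 0.583 -0.253  0.05 ]
 [ 0.583 -0.255  0.052]
 [ 0.583
[... 1794 characters left out ...]
 0.572 -0.241  0.049]
 [ 0.572 -0.244  0.048]
 [ 0.571 -0.246  0.05 ]
 [ 0.572 -0.25   0.048]
 [ 0.572 -0.253  0.047]
 [ 0.57  -0.254  0.054]
 [ 0.57  -0.257  0.054]
 [ 0.571 -0.261  0.051]
 [ 0.571 -0.264  0.05 ]
 [ 0.571 -0.267  0.049]
 [ 0.569 -0.215  0.048]
 [ 0.569 -0.217  0.05 ]
 [ 0.568 -0.22   0.053]
 [ 0.57  -0.224  0.044]
 [ 0.569 -0.227  0.046]
 [ 0.569 -0.229  0.048]
 [ 0.569 -0.233  0.045]
 [ 0.57  -0.236  0.043]
 [ 0.57  -0.239  0.044]
 [ 0.569 -0.241  0.047]
 [ 0.569 -0.247  0.044]
 [ 0.57  -0.257  0.042]
 [ 0.569 -0.259  0.044]
 [ 0.57  -0.262  0.041]
 [ 0.57  -0.265  0.042]]
((582.7257080078125, -235.25997924804688), (82.15863800048828, 83.3092041015625), 11.108030319213867)
```

View pics/crop1.png

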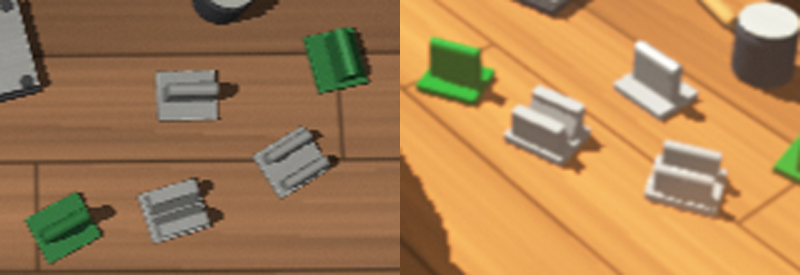

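The crop settles it: the grey die at top (405,198) / side (381,246) is the only grey die with a single ridge. Its depth of about 55 mm matches. The other grey ones are the vee and the twin. Next I'll look at the bed from above on the way.

```bash
python3 -m pendant '[{"tx":2.3,"ty":-3.1,"tz":1,"wz":-0.078},{"tx":2.3,"ty":-3.1,"tz":1,"wz":-0.078},{"tx":2.3,"ty":-3.1,"tz":1,"wz":-0.078},{"tx":2.3,"ty":-3.1,"tz":1,"wz":-0.078},{"tx":2.3,"ty":-3.1,"tz":1,"wz":-0.078},{"tx":2.3,"ty":-3.1,"tz":1,"wz":-0.078},{"tx":2.3,"ty":-3.1,"tz":1,"wz":-0.078},{"tx":2.3,"ty":-3.1,"tz":1,"wz":-0.078},{"tx":2.3,"ty":-3.1,"tz":1,"wz":-0.078},{"tx":2.3,"ty":-3.1,"tz":1,"wz":-0.078},{"tx":2.3,"ty":-3.1,"tz":1,"wz":-0.078},{"tx":2.3,"ty":-3.1,"tz":1,"wz":-0.078},{"tx":2.3,"ty":-3.1,"tz":1,"wz":-0.078},{"tx":2.3,"ty":-3.1,"wz":-0.078},{"tx":2.3,"ty":-3.1,"wz":-0.07},{}]'
python3 - <<'E'
from h import *
im,d,W,K=grab("wrist","w1")
print(pose().round(3),manip.camera_params("wrist")["hand_eye"])
E
```

```text
[[ 0.397  0.918 -0.     0.248]
 [ 0.918 -0.397 -0.001  0.573]
 [-0.001  0.    -1.     0.222]
 [ 0.     0.     0.     1.   ]] [[ 9.99999551e-01 -8.28237425e-05  9.43869454e-04 -4.04298774e-04]
 [-2.01897849e-04  9.54667076e-01  2.97675550e-01 -8.31378291e-02]
 [-9.25735695e-04 -2.97675607e-01  9.54666631e-01 -1.61464616e-01]
 [ 0.00000000e+00  0.00000000e+00  0.00000000e+00  1.00000000e+00]]schema error: expected keys hand, tx, ty, tz, wx, wy, wz
```

View pics/w1.png

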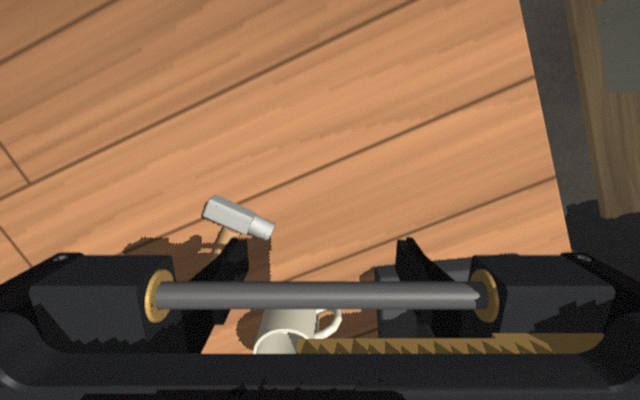

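The call was refused because every row needs all the keys, so the arm has not moved. That picture only shows the hammer and mug near the start pose.

```bash
python3 -m pendant '[{"hand":1,"tx":2.1,"ty":-3.2,"tz":1,"wx":0,"wy":0,"wz":-0.07},{"hand":1,"tx":2.1,"ty":-3.2,"tz":1,"wx":0,"wy":0,"wz":-0.07},{"hand":1,"tx":2.1,"ty":-3.2,"tz":1,"wx":0,"wy":0,"wz":-0.07},{"hand":1,"tx":2.1,"ty":-3.2,"tz":1,"wx":0,"wy":0,"wz":-0.07},{"hand":1,"tx":2.1,"ty":-3.2,"tz":1,"wx":0,"wy":0,"wz":-0.07},{"hand":1,"tx":2.1,"ty":-3.2,"tz":1,"wx":0,"wy":0,"wz":-0.07},{"hand":1,"tx":2.1,"ty":-3.2,"tz":1,"wx":0,"wy":0,"wz":-0.07},{"hand":1,"tx":2.1,"ty":-3.2,"tz":1,"wx":0,"wy":0,"wz":-0.07},{"hand":1,"tx":2.1,"ty":-3.2,"tz":1,"wx":0,"wy":0,"wz":-0.07},{"hand":1,"tx":2.1,"ty":-3.2,"tz":1,"wx":0,"wy":0,"wz":-0.07},{"hand":1,"tx":2.1,"ty":-3.2,"tz":1,"wx":0,"wy":0,"wz":-0.07},{"hand":1,"tx":2.1,"ty":-3.2,"tz":1,"wx":0,"wy":0,"wz":-0.07},{"hand":1,"tx":2.1,"ty":-3.2,"tz":1,"wx":0,"wy":0,"wz":-0.07},{"hand":1,"tx":2.1,"ty":-3.2,"tz":0,"wx":0,"wy":0,"wz":-0.07},{"hand":1,"tx":2.1,"ty":-3.2,"tz":0,"wx":0,"wy":0,"wz":-0.07},{"hand":1,"tx":2.1,"ty":-3.2,"tz":0,"wx":0,"wy":0,"wz":-0.07},{"hand":1,"tx":2.1,"ty":-3.2,"tz":0,"wx":0,"wy":0,"wz":-0.04},{"hand":1,"tx":0,"ty":0,"tz":0,"wx":0,"wy":0,"wz":0}]'
python3 - <<'E'
from h import *
im,d,W,K=grab("wrist","w2")
print(pose().round(3))
E
```

```text
t: 1.65
position: [0.6077, -0.0024, 0.3534]
tcp_rot: [1.0, -0.024, -0.003, -0.001]
contact_force: [0.3, -1.3, 0.1]
gripper_width: 0.0869
[[ 0.999 -0.044 -0.006  0.607]
 [-0.044 -0.999  0.005  0.001]
 [-0.006 -0.004 -1.     0.353]
 [ 0.     0.     0.     1.   ]]
```

View pics/w2.png

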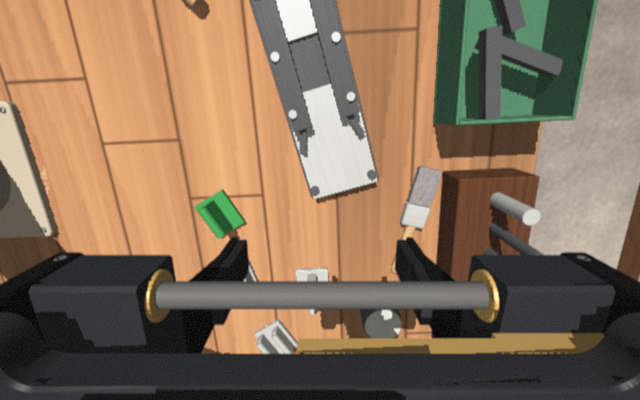

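The wrist view shows the open-end corners at about (312,199) and (377,184), with the channel running up and left. The die is at (312,276), partly hidden. I'll fit the bed from depth.

```bash
python3 - <<'E'
from h import *
for n,roi in (("w2",(0,205,240,395)),("top0",(155,228,220,352))):
    im,d,W,K=load(n);P=cloud(d,W,K)
    m=np.zeros(d.shape,np.uint8);a,b,c,e=roi
    m[a:b,c:e]=((P[a:b,c:e,2]>0.012)&(P[a:b,c:e,2]<0.065))
    m=cv2.morphologyEx(m,cv2.MORPH_OPEN,np.ones((3,3)))
    k,l,s,_=cv2.connectedComponentsWithStats(m);i=1+s[1:,4].argmax()
    Q=P[l==i];r=cv2.minAreaRect((Q[:,:2]*1000).astype(np.float32));print(n,r,cv2.boxPoints(r).round(1).tolist())
    # long edges by slices
    th=np.radians(12.5);
    for it in range(3):
        ey=np.array([-np.sin(th),np.cos(th)]);ex=np.array([np.cos(th),np.sin(th)])
        X=Q[:,:2]@ex;Y=Q[:,:2]@ey;ys=np.arange(Y.min()+.02,Y.max()-.02,.01)
        lo=[];hi=[]
        for y in ys:
            q=X[abs(Y-y)<.005];lo.append(np.percentile(q,1));hi.append(np.percentile(q,99))
        s1=np.polyfit(ys,lo,1)[0];s2=np.polyfit(ys,hi,1)[0];th-=(s1+s2)/2
    y0=np.percentile(Y,.3);xc=(np.median(lo)+np.median(hi))/2
    print("yaw",np.degrees(th),"slopes",s1,s2,"w",np.median(hi)-np.median(lo),"ends",y0,np.percentile(Y,99.7))
    c=xc*ex+(y0+.16)*ey;print("origin",c, "open_end",xc*ex+(y0+.045)*ey)
    # ridge-gap centre: low points between lips, open-end height
    oe=abs(Y-(y0+.045))<.03;print("open z",np.median(Q[oe,2]))
    for y in np.arange(y0+.13,Y.max()-.01,.03):
        q=Q[(abs(Y-y)<.006)];xx=X[(abs(Y-y)<.006)]
        g=xx[(q[:,2]<.036)&(abs(xx-xc)<.03)]
        if len(g)>3: print(round(y-y0-.16,3),"gap",round(g.min()-xc,4),round(g.max()-xc,4),"z",np.median(q[(q[:,2]<.036)&(abs(xx-xc)<.03),2]).round(4))
E
```

```text
w2 ((608.0167846679688, 91.85128784179688), (116.02448272705078, 294.8970031738281), 13.388446807861328) [[517.4000244140625, 221.89999389648438], [585.7000122070312, -65.0], [698.5999755859375, -38.20000076293945], [630.2999877929688, 248.6999969482422]]
yaw 13.752950341730317 slopes 0.018338304231183548 -0.0183171459876382 w 0.10250603866709884 ends -0.20109443337899974 0.08802266314647364
origin [0.60378355 0.10547711] open_end [ 0.63112436 -0.00622553]
open z 0.02453410291520558
-0.03 gap -0.0229 0.0227 z 0.0241
0.0 gap -0.0228 0.0227 z 0.0241
0.03 gap -0.0231 0.023 z 0.0191
0.06 gap -0.0229 0.0229 z 0.019
0.09 gap -0.0225 0.0229 z 0.0241
0.12 gap -0.0225 0.0231 z 0.0241
top0 ((602.1134033203125, 114.5160140991211), (116.47634887695312, 341.06536865234375), 13.815142631530762) [[504.79998779296875, 266.20001220703125], [586.2999877929688, -65.0], [699.4000244140625, -37.20000076293945], [617.9000244140625, 294.0]]
yaw 13.464621836850268 slopes 0.013153807414846064 -0.013148204003454893 w 0.1029324596538086 ends -0.19816173758580713 0.13966894982382894
origin [0.60403267 0.10538247] open_end [ 0.63081015 -0.00645655]
open z 0.02426887486097762
-0.03 gap -0.016 0.026 z 0.0241
0.0 gap -0.0157 0.0287 z 0.0244
0.03 gap -0.0148 0.0289 z 0.0182
0.06 gap -0.0151 0.0285 z 0.0181
0.09 gap -0.0158 0.028 z 0.024
0.12 gap -0.0157 0.0275 z 0.0239
0.15 gap -0.0157 0.0271 z 0.0239
```

The bed fit agrees between the two cameras: origin (0.604,0.105), yaw about 13.7°, and open-end top at 24.5 mm as given. The depth also hints that the pocket spans roughly y=+20 to +80. Next I'll get the die's pose and the pocket edges.

```bash
python3 - <<'E'
from h import *
for n in("top0","side0"):
    im,d,W,K=load(n);P=cloud(d,W,K).reshape(-1,3)
    Q=P[(abs(P[:,0]-.577)<.03)&(abs(P[:,1]+.24)<.05)&(P[:,2]>.044)]
    r=cv2.minAreaRect((Q[:,:2]*1000).astype(np.float32));print(n,len(Q),r,Q[:,:2].mean(0),Q[:,2].max())
    v=np.linalg.svd(Q[:,:2]-Q[:,:2].mean(0))[2][0];print("ridge dir",v,np.degrees(np.arctan2(-v[0]*np.sign(v[1]),abs(v[1]))))
im,d,W,K=load("w2");P=cloud(d,W,K).reshape(-1,3)
t=np.radians(13.7);ex=np.array([np.cos(t),np.sin(t)]);ey=np.array([-np.sin(t),np.cos(t)])
B=(P[:,:2]-[.6038,.1055]);X=B@ex;Y=B@ey
for y in np.arange(0.0,.12,.003):
    q=P[(abs(X)<.012)&(abs(Y-y)<.0015),2];print(round(y*1000),(q.mean()*1000).round(1) if len(q) else None,end="; ")
E
```

```text
top0 107 ((576.0726318359375, -240.39642333984375), (55.98005294799805, 16.064693450927734), 89.7500228881836) [ 0.57624869 -0.23938701] 0.05873318611163025
ridge dir [ 0.00417851 -0.99999127] 0.23941147684549172
side0 106 ((573.6495971679688, -242.31471252441406), (17.67945671081543, 59.305877685546875), 5.557514190673828) [ 0.57342405 -0.24519258] 0.05545176541263819
ridge dir [ 0.02637989 -0.99965199] 1.5116319030514977
0 24.2; 3 24.2; 6 19.7; 9 19.2; 12 19.0; 15 18.8; 18 18.8; 21 19.2; 24 19.2; 27 18.9; 30 18.9; 33 18.9; 36 19.4; 39 19.2; 42 19.0; 45 19.0; 48 19.2; 51 19.1; 54 19.0; 57 19.3; 60 18.8; 63 18.9; 66 18.8; 69 19.2; 72 19.1; 75 19.3; 78 22.2; 81 24.0; 84 23.8; 87 24.1; 90 23.9; 93 24.3; 96 23.7; 99 24.0; 102 23.9; 105 24.4; 108 24.1; 111 23.9; 114 24.0; 117 23.9;
```

The ridge measures 56×16 mm, as expected, at (0.576,-0.2405) with yaw about 0.5°. The depth puts the pocket at bed y of about +5 to +78, so its centre is near +42, which I'll confirm by feel. I'm moving above the die.

```bash
python3 -m pendant '[{"hand":1,"tx":-0.4,"ty":-3,"tz":-2.6,"wx":0,"wy":0,"wz":0.007},{"hand":1,"tx":-0.4,"ty":-3,"tz":-2.6,"wx":0,"wy":0,"wz":0.007},{"hand":1,"tx":-0.4,"ty":-3,"tz":-2.6,"wx":0,"wy":0,"wz":0.007},{"hand":1,"tx":-0.4,"ty":-3,"tz":-2.6,"wx":0,"wy":0,"wz":0.007},{"hand":1,"tx":-0.4,"ty":-3,"tz":-2.6,"wx":0,"wy":0,"wz":0.007},{"hand":1,"tx":-0.4,"ty":-3,"tz":-2.6,"wx":0,"wy":0,"wz":0.007},{"hand":1,"tx":-0.4,"ty":-3,"tz":-2.6,"wx":0,"wy":0,"wz":0.007},{"hand":1,"tx":0,"ty":0,"tz":0,"wx":0,"wy":0,"wz":0},{"hand":1,"tx":0,"ty":0,"tz":0,"wx":0,"wy":0,"wz":0}]'
python3 -c "
from h import *
T=pose();print(T.round(4));print(100*(np.array([.576,-.2405,.031])-T[:3,3]))"
```

```text
t: 2.45
position: [0.5751, -0.205, 0.1639]
tcp_rot: [1.0, 0.012, -0.003, -0.005]
contact_force: [1.1, 1.6, -0.0]
gripper_width: 0.0872
[[ 0.9997  0.0242 -0.0064  0.5751]
 [ 0.0243 -0.9996  0.0108 -0.205 ]
 [-0.0062 -0.011  -0.9999  0.1639]
 [ 0.      0.      0.      1.    ]]
[  0.09412474  -3.54849567 -13.29117383]
```

```bash
python3 -m pendant '[{"hand":1,"tx":0.1,"ty":-3.5,"tz":-1,"wx":-0.011,"wy":-0.006,"wz":-0.015},{"hand":1,"tx":0,"ty":0,"tz":-3,"wx":0,"wy":0,"wz":0},{"hand":1,"tx":0,"ty":0,"tz":-3,"wx":0,"wy":0,"wz":0},{"hand":1,"tx":0,"ty":0,"tz":-1.5,"wx":0,"wy":0,"wz":0},{"hand":1,"tx":0,"ty":0,"tz":0,"wx":0,"wy":0,"wz":0},{"hand":1,"tx":0,"ty":0,"tz":0,"wx":0,"wy":0,"wz":0}]'
python3 -c "
from h import *
T=pose();print(T.round(4));print(100*(np.array([.576,-.2405,.031])-T[:3,3]))
grab('wrist','w3')"
```

```text
t: 2.95
position: [0.58, -0.2332, 0.0788]
tcp_rot: [1.0, 0.01, 0.002, -0.001]
contact_force: [-0.7, 0.9, 0.9]
gripper_width: 0.0871
[[ 0.9998  0.0191  0.0049  0.58  ]
 [ 0.0191 -0.9998  0.0028 -0.2332]
 [ 0.005  -0.0027 -1.      0.0788]
 [ 0.      0.      0.      1.    ]]
[-0.40012198 -0.72846145 -4.78093301]
```

View pics/w3.png

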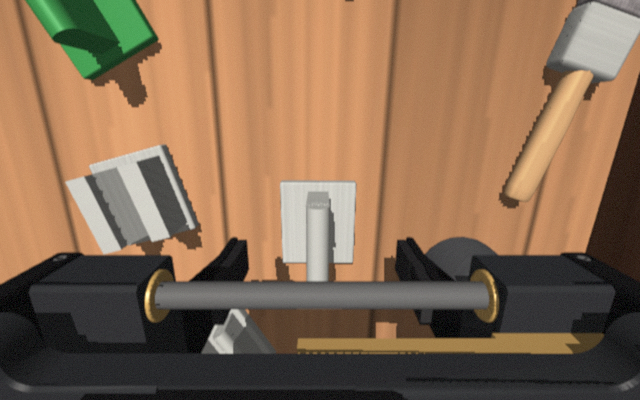

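The single-ridge die is at (318,225), centred between the fingers, and its ridge is parallel to the pads. I'll check its position from this view.

```bash
python3 -c "
from h import *
im,d,W,K=load('w3')
for u,v,z in((281,182,.01),(355,182,.01),(308,193,.048),(328,193,.048)):
    r=W[:3,:3]@np.linalg.inv(K)@[u,v,1];print((W[:3,3]+r*(z-W[2,3])/r[2]).round(4))"
```

```text
[ 0.5474 -0.206   0.01  ]
[ 0.6048 -0.2049  0.01  ]
[ 0.5697 -0.2041  0.048 ]
[ 0.5828 -0.2038  0.048 ]
```

```bash
python3 -m pendant '[{"hand":1,"tx":-0.4,"ty":-0.7,"tz":-1,"wx":-0.002,"wy":0.004,"wz":0},{"hand":1,"tx":0,"ty":0,"tz":-1.2,"wx":0,"wy":0,"wz":0},{"hand":1,"tx":0,"ty":0,"tz":-1.2,"wx":0,"wy":0,"wz":0},{"hand":1,"tx":0,"ty":0,"tz":-0.9,"wx":0,"wy":0,"wz":0},{"hand":1,"tx":0,"ty":0,"tz":0,"wx":0,"wy":0,"wz":0},{"hand":1,"tx":0,"ty":0,"tz":0,"wx":0,"wy":0,"wz":0}]'
python3 -c "
from h import *
T=pose();print(T.round(4));print(100*(np.array([.576,-.2405,.031])-T[:3,3]))"
```

```text
t: 3.5
position: [0.5787, -0.2393, 0.0359]
tcp_rot: [1.0, 0.011, 0.004, -0.0]
contact_force: [0.5, -0.6, -0.5]
gripper_width: 0.0868
[[ 9.997e-01  2.270e-02  7.100e-03  5.787e-01]
 [ 2.270e-02 -9.997e-01  3.000e-04 -2.393e-01]
 [ 7.100e-03 -2.000e-04 -1.000e+00  3.590e-02]
 [ 0.000e+00  0.000e+00  0.000e+00  1.000e+00]]
[-0.27213695 -0.11571809 -0.49417405]
```

```bash
python3 -m pendant '[{"hand":1,"tx":-0.3,"ty":-0.1,"tz":-0.5,"wx":0,"wy":0.008,"wz":-0.005},{"hand":1,"tx":0,"ty":0,"tz":0,"wx":0,"wy":0,"wz":0},{"hand":1,"tx":0,"ty":0,"tz":0,"wx":0,"wy":0,"wz":0},{"hand":0,"tx":0,"ty":0,"tz":0,"wx":0,"wy":0,"wz":0},{"hand":0,"tx":0,"ty":0,"tz":0,"wx":0,"wy":0,"wz":0},{"hand":0,"tx":0,"ty":0,"tz":0,"wx":0,"wy":0,"wz":0},{"hand":0,"tx":0,"ty":0,"tz":0,"wx":0,"wy":0,"wz":0},{"hand":0,"tx":0,"ty":0,"tz":0,"wx":0,"wy":0,"wz":0},{"hand":0,"tx":0,"ty":0,"tz":0,"wx":0,"wy":0,"wz":0},{"hand":0,"tx":0,"ty":0,"tz":0,"wx":0,"wy":0,"wz":0}]'
python3 -c "
from h import *
T=pose();print(T.round(4));print(manip.sense()['gripper_width'])"
```

```text
t: 4.33
position: [0.5764, -0.2409, 0.032]
tcp_rot: [1.0, 0.008, 0.0, 0.0]
contact_force: [-0.2, -0.2, 0.7]
gripper_width: 0.0485
[[ 9.999e-01  1.690e-02  4.000e-04  5.764e-01]
 [ 1.690e-02 -9.999e-01 -2.000e-04 -2.409e-01]
 [ 4.000e-04  3.000e-04 -1.000e+00  3.200e-02]
 [ 0.000e+00  0.000e+00  0.000e+00  1.000e+00]]
0.04845807158333185
```

```bash
python3 -m pendant '[{"hand":0,"tx":0,"ty":0,"tz":0,"wx":0,"wy":0,"wz":0},{"hand":0,"tx":0,"ty":0,"tz":0,"wx":0,"wy":0,"wz":0},{"hand":0,"tx":0,"ty":0,"tz":0,"wx":0,"wy":0,"wz":0},{"hand":0,"tx":0,"ty":0,"tz":0,"wx":0,"wy":0,"wz":0},{"hand":0,"tx":0,"ty":0,"tz":0,"wx":0,"wy":0,"wz":0},{"hand":0,"tx":0,"ty":0,"tz":0,"wx":0,"wy":0,"wz":0},{"hand":0,"tx":0,"ty":0,"tz":0,"wx":0,"wy":0,"wz":0},{"hand":0,"tx":0,"ty":0,"tz":0,"wx":0,"wy":0,"wz":0},{"hand":0,"tx":0,"ty":0,"tz":0,"wx":0,"wy":0,"wz":0},{"hand":0,"tx":0,"ty":0,"tz":2,"wx":0,"wy":0,"wz":0},{"hand":0,"tx":0,"ty":0,"tz":3,"wx":0,"wy":0,"wz":0},{"hand":0,"tx":0,"ty":0,"tz":3,"wx":0,"wy":0,"wz":0},{"hand":0,"tx":0,"ty":0,"tz":0,"wx":0,"wy":0,"wz":0},{"hand":0,"tx":0,"ty":0,"tz":0,"wx":0,"wy":0,"wz":0}]'
python3 -c "
from h import *
T=pose();print(T.round(4));s=manip.sense();print(s['gripper_width'],s['contact_force'])
t=np.radians(13.7);o=np.array([.6038,.1055])-.118*np.array([-np.sin(t),np.cos(t)]);print(o,100*(o-T[:2,3]))"
```

```text
t: 5.5
position: [0.5713, -0.2386, 0.1088]
tcp_rot: [1.0, 0.009, -0.006, -0.002]
contact_force: [-0.9, 0.6, -8.0]
gripper_width: 0.0158
[[ 0.9998  0.0171 -0.0117  0.5713]
 [ 0.0171 -0.9998  0.003  -0.2386]
 [-0.0116 -0.0032 -0.9999  0.1088]
 [ 0.      0.      0.      1.    ]]
0.01579152835872075 [-0.9010441   0.63320904 -8.02214237]
[ 0.6317469 -0.0091428] [ 6.04150316 22.94342616]
```

The die is gripped (opening 15.8 mm, lifted weight about 8 N). I'm moving over the open end.

```bash
python3 -m pendant '[{"hand":0,"tx":1,"ty":3.8,"tz":0,"wx":0,"wy":0,"wz":0.037},{"hand":0,"tx":1,"ty":3.8,"tz":0,"wx":0,"wy":0,"wz":0.037},{"hand":0,"tx":1,"ty":3.8,"tz":0,"wx":0,"wy":0,"wz":0.037},{"hand":0,"tx":1,"ty":3.8,"tz":0,"wx":0,"wy":0,"wz":0.037},{"hand":0,"tx":1,"ty":3.8,"tz":0,"wx":0,"wy":0,"wz":0.037},{"hand":0,"tx":0.5,"ty":2,"tz":0,"wx":0,"wy":0,"wz":0.02},{"hand":0,"tx":0,"ty":0,"tz":0,"wx":0,"wy":0,"wz":0},{"hand":0,"tx":0,"ty":0,"tz":0,"wx":0,"wy":0,"wz":0},{"hand":0,"tx":0,"ty":0,"tz":0,"wx":0,"wy":0,"wz":0}]'
cat > rel.py <<'E'
from h import *
T=pose();t=np.radians(13.7);A=np.array([[np.cos(t),np.sin(t)],[-np.sin(t),np.cos(t)]])
print("bed xy mm",(A@(T[:2,3]-[.6038,.1055])*1000).round(1),"z",(T[2,3]*1000).round(1),"tilt wx,wy fix",(-T[1,2]).round(4),T[0,2].round(4),"yaw err fix",(t-np.arctan2(T[1,0],T[0,0])).round(4),"F",manip.sense()["contact_force"].round(1),"w",manip.sense()["gripper_width"])
E
cat >> rel.py <<'E'
import sys
if len(sys.argv)>1:
    g=np.array(list(map(float,sys.argv[1:3])));print("world cm to goal",((A.T@(g/1000)+[.6038,.1055]-T[:2,3])*100).round(2))
E
python3 rel.py 0 -118
```

```text
t: 6.25
position: [0.6162, -0.0193, 0.0926]
tcp_rot: [0.993, 0.114, -0.016, -0.001]
contact_force: [-0.2, 0.5, -6.6]
gripper_width: 0.0159
bed xy mm [ -17.6 -124.2] z 92.6 tilt wx,wy fix 0.0017 -0.0327 yaw err fix 0.0112 F [-0.2  0.5 -6.6] w 0.015860488424433085
world cm to goal [1.56 1.01]
```

```bash
python3 -m pendant '[{"hand":0,"tx":0.8,"ty":0.5,"tz":0,"wx":0,"wy":-0.017,"wz":0.006},{"hand":0,"tx":0.8,"ty":0.5,"tz":0,"wx":0,"wy":-0.017,"wz":0.006},{"hand":0,"tx":0,"ty":0,"tz":0,"wx":0,"wy":0,"wz":0},{"hand":0,"tx":0,"ty":0,"tz":0,"wx":0,"wy":0,"wz":0}]' >/dev/null; python3 rel.py 0 -118
```

```text
bed xy mm [  -0.7 -122.4] z 90.4 tilt wx,wy fix 0.0042 0.0018 yaw err fix 0.005 F [ 0.3 -0.9 -6.3] w 0.015649240778419348
world cm to goal [-0.04  0.44]
```

```bash
python3 -m pendant '[{"hand":0,"tx":0,"ty":0.4,"tz":-1,"wx":0.004,"wy":0,"wz":0.005},{"hand":0,"tx":0,"ty":0,"tz":-1,"wx":0,"wy":0,"wz":0},{"hand":0,"tx":0,"ty":0,"tz":-0.7,"wx":0,"wy":0,"wz":0},{"hand":0,"tx":0,"ty":0,"tz":0,"wx":0,"wy":0,"wz":0},{"hand":0,"tx":0,"ty":0,"tz":0,"wx":0,"wy":0,"wz":0}]' >/dev/null; python3 rel.py 0 -118
```

```text
bed xy mm [  -0.9 -120.2] z 60.0 tilt wx,wy fix 0.0005 0.0011 yaw err fix 0.0027 F [ 0.6  0.5 -5.5] w 0.015653273491571237
world cm to goal [0.03 0.23]
```

```bash
python3 -m pendant '[{"hand":0,"tx":0.1,"ty":0.2,"tz":-0.15,"wx":0,"wy":0,"wz":0.002},{"hand":0,"tx":0,"ty":0,"tz":-0.1,"wx":0,"wy":0,"wz":0},{"hand":0,"tx":0,"ty":0,"tz":0,"wx":0,"wy":0,"wz":0},{"hand":0,"tx":0,"ty":0,"tz":0,"wx":0,"wy":0,"wz":0}]' >/dev/null; python3 rel.py 0 -118
```

```text
bed xy mm [   1.2 -118.8] z 58.2 tilt wx,wy fix 0.0006 0.0021 yaw err fix 0.0009 F [-0.4 -0.5 -6.5] w 0.015959610002790364
world cm to goal [-0.14  0.05]
```

```bash
python3 -m pendant '[{"hand":0,"tx":-0.1,"ty":0,"tz":-0.15,"wx":0,"wy":0.002,"wz":0},{"hand":0,"tx":0,"ty":0,"tz":0,"wx":0,"wy":0,"wz":0},{"hand":0,"tx":0,"ty":0,"tz":0,"wx":0,"wy":0,"wz":0}]' >/dev/null; python3 rel.py 0 -118
```

```text
bed xy mm [   1.1 -118.9] z 57.7 tilt wx,wy fix 0.0006 0.0025 yaw err fix 0.001 F [-0.3  0.4 -6.6] w 0.015644342972586614
world cm to goal [-0.13  0.06]
```

```bash
python3 -m pendant '[{"hand":0,"tx":-0.15,"ty":0,"tz":-0.2,"wx":0,"wy":0.002,"wz":0},{"hand":0,"tx":0,"ty":0,"tz":-0.1,"wx":0,"wy":0,"wz":0},{"hand":0,"tx":0,"ty":0,"tz":0,"wx":0,"wy":0,"wz":0}]' >/dev/null; python3 rel.py 0 -118
```

```text
bed xy mm [   1.3 -119. ] z 57.4 tilt wx,wy fix -0.0002 0.0046 yaw err fix 0.0012 F [ 0.4 -0.9 -6.2] w 0.015628929357073922
world cm to goal [-0.15  0.07]
```

```bash
python3 -m pendant '[{"hand":0,"tx":-0.2,"ty":0,"tz":-0.35,"wx":0,"wy":0.006,"wz":0}]' >/dev/null; python3 rel.py 0 -118;python3 -m pendant '[{"hand":0,"tx":0,"ty":0,"tz":0,"wx":0,"wy":0,"wz":0}]' >/dev/null; python3 rel.py 0 -118
```

```text
bed xy mm [   1.3 -119. ] z 56.5 tilt wx,wy fix -0.0007 0.0031 yaw err fix 0.0012 F [-4.3  0.8 32. ] w 0.015456414184611475
world cm to goal [-0.15  0.07]
bed xy mm [   1.8 -119.2] z 57.3 tilt wx,wy fix -0.001 0.0043 yaw err fix 0.0011 F [ 0.5  0.6 -6.2] w 0.015804946439953657
world cm to goal [-0.2   0.07]
```

The die touches down at z≈57 mm, which is on the bed top. I'll release it.

```bash
python3 -m pendant '[{"hand":0,"tx":0,"ty":0,"tz":-0.1,"wx":0,"wy":0,"wz":0},{"hand":0.4,"tx":0,"ty":0,"tz":0,"wx":0,"wy":0,"wz":0},{"hand":0.4,"tx":0,"ty":0,"tz":0,"wx":0,"wy":0,"wz":0},{"hand":0.4,"tx":0,"ty":0,"tz":0,"wx":0,"wy":0,"wz":0},{"hand":0.4,"tx":0,"ty":0,"tz":0,"wx":0,"wy":0,"wz":0},{"hand":0.4,"tx":0,"ty":0,"tz":0,"wx":0,"wy":0,"wz":0},{"hand":0.4,"tx":0,"ty":0,"tz":0,"wx":0,"wy":0,"wz":0}]' >/dev/null; python3 rel.py 0 -118
```

```text
bed xy mm [   2.5 -119.2] z 56.5 tilt wx,wy fix -0.001 0.0059 yaw err fix 0.001 F [ 1.1 -0.8  0.2] w 0.033896909719781064
world cm to goal [-0.27  0.06]
```

```bash
python3 -m pendant '[{"hand":0.4,"tx":0,"ty":0,"tz":2,"wx":0,"wy":0,"wz":0},{"hand":0.4,"tx":0,"ty":0,"tz":2,"wx":0,"wy":0.005,"wz":0},{"hand":0,"tx":0.5,"ty":-2.2,"tz":0.5,"wx":0,"wy":0,"wz":0},{"hand":0,"tx":0.5,"ty":-2.2,"tz":0,"wx":0,"wy":0,"wz":0},{"hand":0,"tx":0,"ty":0,"tz":0,"wx":0,"wy":0,"wz":0},{"hand":0,"tx":0,"ty":0,"tz":0,"wx":0,"wy":0,"wz":0},{"hand":0,"tx":0,"ty":0,"tz":0,"wx":0,"wy":0,"wz":0},{"hand":0,"tx":0,"ty":0,"tz":0,"wx":0,"wy":0,"wz":0}]' >/dev/null; python3 rel.py 0 -170; python3 -c "
from h import *
grab('wrist','w4')"
```

```text
bed xy mm [   1.3 -163.7] z 102.6 tilt wx,wy fix -0.0014 -0.0012 yaw err fix -0.0017 F [ 0.2  0.6 -0.2] w 0.003989152188889083
world cm to goal [ 0.02 -0.65]
```

View pics/w4.png

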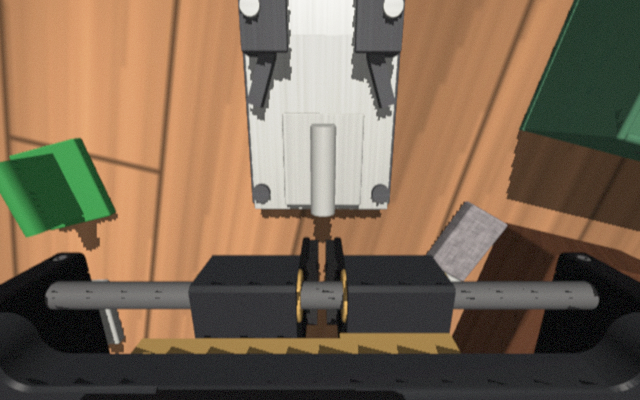

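The die lies flat on the open end, with its ridge at columns 311–335, rows 125–215, along the bed axis and centred on the mouth (288–355). I'll measure it.

```bash
cat > die.py <<'E'
from h import *
import sys
def die(n,cam="wrist"):
    im,d,W,K=load(n);P=cloud(d,W,K).reshape(-1,3)
    t=np.radians(13.7);A=np.array([[np.cos(t),np.sin(t)],[-np.sin(t),np.cos(t)]])
    b=(P[:,:2]-[.6038,.1055])@A.T
    m=(abs(b[:,0])<.02)&(b[:,1]>-.16)&(b[:,1]<.12)&(P[:,2]>.062)&(P[:,2]<.085)
    q=b[m];r=cv2.minAreaRect((q*1000).astype(np.float32))
    top=P[m,2]
    print(n,m.sum(),"rect",np.round(r[0],1),np.round(r[1],1),round(r[2],1),"ytop range",(np.percentile(q[:,1],[1,99])*1000).round(1),"z95",(np.percentile(top,95)*1000).round(1))
    for s in np.arange(np.percentile(q[:,1],1),np.percentile(q[:,1],99),.012):
        k=abs(q[:,1]-s-.006)<.006;print(round((s+.006)*1000),(np.percentile(top[k],90)*1000).round(1),end="; ")
    print()
if __name__=="__main__":
    for a in sys.argv[1:]: die(a)
E
python3 die.py w4
```

```text
w4 2230 rect [   1.  -119.7] [15.9 56.3] 0.6 ytop range [-147.   -91.7] z95 80.0
-141 79.7; -129 79.7; -117 79.7; -105 79.7; -93 79.7;
```

The die is at bed (1.0, -119.7) mm with its ridge top at 79.7, so it lies flat. I'm bringing the closed fingers down behind the ridge.

```bash
python3 -m pendant '[{"hand":0,"tx":0.1,"ty":-0.9,"tz":0,"wx":0,"wy":0,"wz":0},{"hand":0,"tx":0,"ty":0,"tz":-1.5,"wx":0,"wy":0,"wz":0},{"hand":0,"tx":0,"ty":0,"tz":-1.5,"wx":0,"wy":0,"wz":0},{"hand":0,"tx":0,"ty":0,"tz":-1.2,"wx":0,"wy":0,"wz":0},{"hand":0,"tx":0,"ty":0,"tz":0,"wx":0,"wy":0,"wz":0},{"hand":0,"tx":0,"ty":0,"tz":0,"wx":0,"wy":0,"wz":0}]' >/dev/null; python3 rel.py 0.5 -157
```

```text
bed xy mm [   0.4 -171.9] z 58.8 tilt wx,wy fix -0.0021 -0.0013 yaw err fix -0.0057 F [-0.1  0.3  0.3] w 0.0003230935066488261
world cm to goal [-0.34  1.45]
```

```bash
python3 -m pendant '[{"hand":0,"tx":-0.19,"ty":0.78,"tz":-0.3,"wx":0,"wy":0,"wz":-0.004},{"hand":0,"tx":-0.15,"ty":0.6,"tz":0,"wx":0,"wy":0,"wz":0},{"hand":0,"tx":-0.15,"ty":0.6,"tz":0,"wx":0,"wy":0,"wz":0},{"hand":0,"tx":-0.15,"ty":0.6,"tz":0,"wx":0,"wy":0,"wz":0},{"hand":0,"tx":-0.15,"ty":0.6,"tz":0,"wx":0,"wy":0,"wz":0}]'; python3 rel.py 0.5 -100
```

```text
t: 10.22
position: [0.6371, -0.029, 0.0574]
tcp_rot: [0.993, 0.119, 0.0, -0.0]
contact_force: [0.3, -1.2, -0.5]
gripper_width: 0.0003
bed xy mm [   0.5 -138.6] z 57.4 tilt wx,wy fix -0.0002 0.0008 yaw err fix 0.0005 F [ 0.3 -1.2 -0.5] w 0.00029398740731550327
world cm to goal [-0.92  3.75]
```

```bash
R='x'; python3 -m pendant '[{"hand":0,"tx":-0.15,"ty":0.6,"tz":0,"wx":0,"wy":0,"wz":0},{"hand":0,"tx":-0.15,"ty":0.6,"tz":0,"wx":0,"wy":0,"wz":0},{"hand":0,"tx":-0.15,"ty":0.6,"tz":0,"wx":0,"wy":0,"wz":0},{"hand":0,"tx":-0.15,"ty":0.6,"tz":0,"wx":0,"wy":0,"wz":0},{"hand":0,"tx":-0.15,"ty":0.6,"tz":0,"wx":0,"wy":0,"wz":0},{"hand":0,"tx":-0.15,"ty":0.6,"tz":0,"wx":0,"wy":0,"wz":0}]'; python3 rel.py 0.5 -70
```

```text
t: 10.72
position: [0.6274, 0.0117, 0.0583]
tcp_rot: [0.993, 0.12, 0.001, -0.0]
contact_force: [0.5, -1.9, -0.4]
gripper_width: 0.0005
bed xy mm [  0.7 -96.7] z 58.3 tilt wx,wy fix -0.0005 0.0022 yaw err fix -0.0007 F [ 0.5 -1.9 -0.4] w 0.0005126818265965551
world cm to goal [-0.66  2.59]
```

```bash
python3 -m pendant '[{"hand":0,"tx":-0.15,"ty":0.6,"tz":-0.1,"wx":0,"wy":0,"wz":0},{"hand":0,"tx":-0.15,"ty":0.6,"tz":-0.1,"wx":0,"wy":0,"wz":0},{"hand":0,"tx":-0.15,"ty":0.6,"tz":0,"wx":0,"wy":0,"wz":0},{"hand":0,"tx":-0.15,"ty":0.6,"tz":0,"wx":0,"wy":0,"wz":0},{"hand":0,"tx":-0.15,"ty":0.6,"tz":0,"wx":0,"wy":0,"wz":0},{"hand":0,"tx":-0.15,"ty":0.6,"tz":0,"wx":0,"wy":0,"wz":0}]'; python3 rel.py 0.5 -20
```

```text
t: 11.22
position: [0.6177, 0.0513, 0.0565]
tcp_rot: [0.993, 0.119, 0.002, 0.0]
contact_force: [0.4, -1.7, 0.6]
gripper_width: 0.0003
bed xy mm [  0.7 -55.9] z 56.5 tilt wx,wy fix -0.0002 0.003 yaw err fix -0.0003 F [ 0.4 -1.7  0.6] w 0.0002731779258518096
world cm to goal [-0.87  3.49]
```

```bash
python3 -m pendant '[{"hand":0,"tx":-0.1,"ty":0.4,"tz":0,"wx":0,"wy":0,"wz":0},{"hand":0,"tx":-0.1,"ty":0.4,"tz":0,"wx":0,"wy":0,"wz":0},{"hand":0,"tx":-0.1,"ty":0.4,"tz":0,"wx":0,"wy":0,"wz":0},{"hand":0,"tx":-0.1,"ty":0.4,"tz":0,"wx":0,"wy":0,"wz":0},{"hand":0,"tx":-0.1,"ty":0.4,"tz":0,"wx":0,"wy":0,"wz":0},{"hand":0,"tx":-0.1,"ty":0.4,"tz":0,"wx":0,"wy":0,"wz":0}]'; python3 -c "
from h import *
grab('wrist','w5')"; python3 rel.py 0.5 4.5;python3 die.py w5
```

```text
t: 11.72
position: [0.6109, 0.0787, 0.0566]
tcp_rot: [0.993, 0.12, 0.001, -0.0]
contact_force: [0.1, -1.0, -0.6]
gripper_width: 0.0007
bed xy mm [  0.6 -26.4] z 56.5 tilt wx,wy fix -0.0013 0.0026 yaw err fix -0.0021 F [-0.1  1.6 -0.6] w 0.0002760508186978397
world cm to goal [-0.75  3.  ]
w5 4094 rect [0.8 8.8] [66.7 18.4] 87.5 ytop range [-18.5  41.5] z95 81.2
-13 82.2; -1 80.3; 11 78.7; 23 77.1; 35 75.5; 47 74.6;
```

The die has dipped nose first: its ridge top slopes from 82 down to 75 mm, with the origin near y=+11. I'll go on gently.

```bash
python3 -m pendant '[{"hand":0,"tx":-0.1,"ty":0.3,"tz":0,"wx":0,"wy":0,"wz":0},{"hand":0,"tx":-0.08,"ty":0.3,"tz":0,"wx":0,"wy":0,"wz":0},{"hand":0,"tx":-0.08,"ty":0.3,"tz":0,"wx":0,"wy":0,"wz":0},{"hand":0,"tx":-0.08,"ty":0.3,"tz":0,"wx":0,"wy":0,"wz":0},{"hand":0,"tx":-0.08,"ty":0.3,"tz":0,"wx":0,"wy":0,"wz":0},{"hand":0,"tx":-0.08,"ty":0.3,"tz":0,"wx":0,"wy":0,"wz":0}]'; python3 -c "
from h import *
grab('wrist','w6')"; python3 rel.py 0.5 4.5;python3 die.py w6
```

```text
t: 12.27
position: [0.605, 0.0988, 0.0561]
tcp_rot: [0.993, 0.12, 0.001, -0.0]
contact_force: [0.2, -1.3, -0.9]
gripper_width: 0.0006
bed xy mm [-0.4 -5.8] z 56.1 tilt wx,wy fix -0.0011 0.0018 yaw err fix -0.0019 F [-0.5 -0.2 -0.1] w 0.00015771492724596386
world cm to goal [-0.16  1.02]
w6 3998 rect [ 0.1 29.6] [65.3 18.6] 87.0 ytop range [ 2.4 61.6] z95 79.3
8 81.5; 20 77.9; 32 76.9; 44 75.9; 56 74.9;
```

```bash
python3 -m pendant '[{"hand":0,"tx":-0.05,"ty":0.25,"tz":0,"wx":0,"wy":0,"wz":0},{"hand":0,"tx":-0.05,"ty":0.25,"tz":0,"wx":0,"wy":0,"wz":0}]'; python3 rel.py 0.5 4.5; python3 -m pendant '[{"hand":0,"tx":-0.05,"ty":0.2,"tz":0,"wx":0,"wy":0,"wz":0}]';python3 -c "
from h import *
grab('wrist','w7')"; python3 rel.py 0.5 4.5;python3 die.py w7
```

```text
t: 12.48
position: [0.6037, 0.1048, 0.0561]
tcp_rot: [0.993, 0.12, 0.001, -0.0]
contact_force: [0.3, -2.1, -0.3]
gripper_width: 0.0003
bed xy mm [-0.3 -0.7] z 56.1 tilt wx,wy fix -0.0008 0.0017 yaw err fix -0.0015 F [ 0.3 -2.1 -0.3] w 0.000321973170199263
world cm to goal [-0.05  0.52]
t: 12.57
position: [0.6032, 0.107, 0.0561]
tcp_rot: [0.993, 0.12, 0.001, -0.0]
contact_force: [0.5, -1.4, -0.1]
gripper_width: 0.0005
bed xy mm [-0.2  2.2] z 56.1 tilt wx,wy fix -0.0011 0.0016 yaw err fix -0.0021 F [-0.3 -1.1 -0.8] w 0.0003754145283606481
world cm to goal [0.02 0.24]
w7 4007 rect [ 0.2 37.6] [64.9 18.8] 87.5 ytop range [10.8 69.5] z95 78.9
17 81.4; 29 77.4; 41 76.6; 53 75.7; 65 74.8;
```

```bash
python3 -m pendant '[{"hand":0,"tx":-0.04,"ty":0.15,"tz":0,"wx":0,"wy":0,"wz":0}]'; python3 -c "
from h import *
grab('wrist','w8')"; python3 rel.py 0.5 4.5;python3 die.py w8
```

```text
t: 12.7
position: [0.6027, 0.1089, 0.0561]
tcp_rot: [0.993, 0.12, 0.001, -0.0]
contact_force: [1.4, -1.6, -1.5]
gripper_width: 0.0003
bed xy mm [-0.4  4. ] z 56.0 tilt wx,wy fix -0.0008 0.0014 yaw err fix -0.0023 F [-0.1 -4.3 -1.4] w 0.0005377122517688577
world cm to goal [0.07 0.07]
w8 3992 rect [ 0.1 39.7] [64.8 18.7] 87.5 ytop range [12.7 71.4] z95 78.9
19 81.5; 31 77.2; 43 76.4; 55 75.6; 67 74.8;
```

```bash
python3 -m pendant '[{"hand":0,"tx":-0.04,"ty":0.15,"tz":0,"wx":0,"wy":0,"wz":0}]'; python3 -c "
from h import *
grab('wrist','w9')"; python3 rel.py 0.5 4.5;python3 die.py w9
```

```text
t: 12.83
position: [0.6024, 0.1094, 0.0561]
tcp_rot: [0.993, 0.12, 0.001, 0.001]
contact_force: [2.7, -8.4, 1.6]
gripper_width: 0.0002
bed xy mm [-0.4  4. ] z 56.2 tilt wx,wy fix 0.001 0.0021 yaw err fix -0.0011 F [-0.4 -4.4  0.1] w 0.0006729962233134848
world cm to goal [0.08 0.07]
w9 3879 rect [-0.5 39.4] [64.4 18.2] 87.9 ytop range [13.4 71.3] z95 78.8
19 81.2; 31 74.2; 43 74.2; 55 74.2; 67 74.1;
```

It dropped: the ridge top is now level at 74.2 mm (74.5 expected for 19.5 + 55), and the push met the wall at about 8 N. I'll back off, lift and check.

```bash
python3 -m pendant '[{"hand":0,"tx":0.25,"ty":-1,"tz":0,"wx":0,"wy":0,"wz":0},{"hand":0,"tx":0.5,"ty":-2,"tz":0.5,"wx":0,"wy":0,"wz":0},{"hand":0,"tx":0.5,"ty":-2,"tz":3,"wx":0,"wy":0,"wz":0},{"hand":0,"tx":0,"ty":0,"tz":4,"wx":0,"wy":0,"wz":0},{"hand":0,"tx":0,"ty":0,"tz":3,"wx":0,"wy":0,"wz":0},{"hand":0,"tx":0,"ty":0,"tz":0,"wx":0,"wy":0,"wz":0},{"hand":0,"tx":0,"ty":0,"tz":0,"wx":0,"wy":0,"wz":0}]'; python3 -c "
from h import *
grab('wrist','w10');grab('top','top1')
a=load('top0')[0];b=load('top1')[0];cv2.imwrite('pics/cmp.png',np.vstack([a[100:300,140:500],b[100:300,140:500]]))"; python3 die.py w10
```

```text
t: 13.47
position: [0.6138, 0.0555, 0.1647]
tcp_rot: [0.993, 0.12, -0.0, -0.001]
contact_force: [-0.6, -0.5, -0.9]
gripper_width: 0.0008
w10 1517 rect [ 0.3 43. ] [56.3 15.8] 89.8 ytop range [15.6 70.5] z95 74.5
22 74.2; 34 74.2; 46 74.3; 58 74.1; 70 74.1;
```

View pics/w10.png

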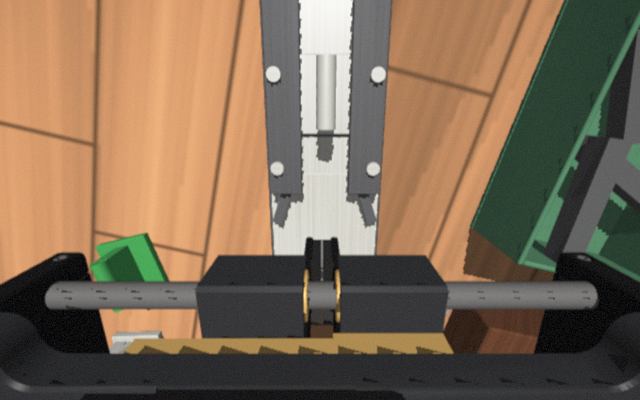

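View pics/cmp.png

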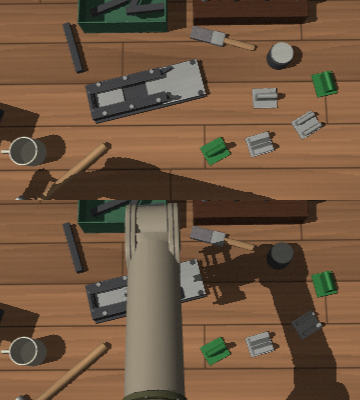

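The wrist view shows the die level in the pocket, with its ridge at (326,55–130). The small gap behind its foot is at row 135, and nothing touches it. The before/after top crops show the bystanders in place. I'm handing in.

```bash
python3 -c "
from h import *
print(manip.hand_in())"
```

```text
the job is handed in; nothing more can be done
None
```

The single-ridge die is home in the pocket and released, and I handed the job in at about 13.5 s of the 61 s allowed. No verdict was reported.

- **Laying it down:** I gripped the grey single-ridge die by its ridge and laid it flat on the open end of the bed. It measured at bed (1.0, -119.7) mm with the ridge top level at 79.7 mm. During set-down one reading showed about 32 N upward at the wrist, before the channel and under the 80 N limit.
- **Sliding it in:** With the gripper shut, I pushed it from behind its ridge. It took about 1–2 N, dipped nose first near y=+11 mm, then dropped flat. The highest push reading was about 9 N, against the far wall of the pocket.
- **Last checks:** The die is at bed (0.3, +43.0) mm. The ridge top is level at 74.1–74.3 mm along its length, against 74.5 mm expected at home. The fingers are clear, about 90 mm above the bench-side lips at last reading.
- **Other things on the bench:** The bystanders look unmoved in the before/after top views. I judged this by eye, and the view cut off part of the hammer.
- **Disagreement:** The side camera placed the die about 3–5 mm from where the top and wrist cameras did. I used those two, and the grasp confirmed them.

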